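# Hang the egg carrier on the spring hook

### The arm

A 7-joint arm with a two-finger parallel gripper is mounted at the origin on the work surface. World frame = base frame: x ahead of the robot, y to its left, z up, the work surface at z = 0. Lengths are in m, angles in rad, forces in N, time in s.
With the tool pointing down it reaches from about 0.425 to 0.875 m from the base axis. Payload 4.7 kg.
Tool frame: the origin (TCP) lies on the mounting face of the last link; the fingertips stand 173 mm ahead of it and the grasp point (between the pads) lies 155 mm ahead of it (bot.tips_ahead is the distance from the TCP to the fingertips, in m); z points along the fingers, y is the line along which they close (so a half turn about z gives the same grasp; the last joint's range is limited). The gripper opens to 85 mm and grips with 20 to 120 N. Pads are 22 mm wide; open, the fingers measure 114 mm over their backs; the gripper's body (76 mm by 85 mm) begins 54 mm behind the grasp point. The pads swing forward as they close: fully open they stand 13 mm farther back than shut.
Start: joints at [1.352, 0.321, -0.07, 1.45, 0.023, 1.371, -0.057], TCP at [0.15, -0.632, 0.405] pointing down, gripper open.
Joint ranges: [-2.86, 2.86], [-0.3, 2.09], [-1.38, 1.24], [0.06, 2.45], [-1.56, 4.7], [0.09, 2.05], [-2.69, 2.69]. Speed limits (rad/s): [2.57, 2.57, 3.14, 3.14, 3.14, 3.14, 3.14].

### API

Orientations are given as a rotation vector (axis times angle).
In Python, from workcell import readout, capture, ticket, nets, bot gives the robot as it stands. The module is installed in compiled form; this text tells all that it offers.
- The arm moves only by the tool move_arm, never from a script. Its argument "plan" is a list of rows, each a list of 3 entries, a list of its own where there are three numbers: the shift along the tool's x, y, z in units of 50 mm (1.0 is 50 mm), then the turn, a rotation vector about the tool's x, y, z in units of 8 degrees (1.0 is 8 degrees), then the finger opening in mm, from 0 to 85.4. A call has exactly 5 rows; each row shifts and turns the commanded pose from where the row before left it, along the tool's axes as they then stand; what a row does not reach is not made up. A row lasts 1/8 s, in which the tool goes at most 62.5 mm and 10.7 degrees, less where a joint would pass 70% of its speed; a pose out of reach is approached as far as the arm can. A call is refused whole if a number of a shift passes 1 or a number of a turn 1, either way. A call with a gripper value outside its range is refused whole. The fingers move at their own pace and stop on an object; "force" is the grip in N (left out, the last holds). Time passes only in rows, so rows that do not move let the fingers close, or fill a call up. It gives the time, the measured TCP pose, the force, the opening and the grip force at its end, in the units of the state.
- readout.get_state(): the state, without advancing time (a new reading comes with each control period).
- capture(name): name is "scene" or "top" or "wrist"; returns a dict with "pixels" (480x640x3 uint8, blue, green, red), "K" (3x3 intrinsics, pixels), "distortion" ([k1, k2, p1, p2, k3] as OpenCV has them; the pictures are not rectified), "view" (4x4, takes a point from world to camera coordinates). Camera axes: x right, y down, z forward; pixel columns grow to the right and rows downward; lengths in m; the calibration is good to about 2 mm. A picture is of the moment at which its call begins. There is no depth.
- ticket.hand_in(): hands the job in; it is judged then, once.
Trained networks look in the newest picture that a camera, given by its name, has taken for a name from the list of things; names that differ only in an ending like _2 or _b are one class to them, and where a whole thing is asked for, a point or a joint stands for the part that bears it (a point fixed in the world has none). Each returns a list of dicts, best first, with "confidence" (0 to 1); they miss things now and then, are a little off and sometimes report something else, mostly with a low value. They report only what shows in the picture. A call takes as long as a camera call. They do not tell look-alikes from the thing itself.
- nets.boxes_of(camera, label): "at" ([row, column] in pixels, amid what is visible of it).
- nets.cut_out(camera, label): "region" (480x640 bool, what is visible of it) and "at" ([row, column] in pixels, amid what is visible of it).
- nets.place_of(camera, label): "at" ([row, column] in pixels: a listed point, or the origin of a listed thing).
The state is a dict: "clock": time; "joint_pos": joint angles; "joint_velocities": joint speeds; "effort": joint torques, N m; "tcp_pos": TCP position; "orientation": TCP orientation; "contact_force": force on the tool from outside, world axes, zero at the start; "ft_torque": the same for the moment, N m; "width": opening from 0.0 (shut) to 1.0 (fully open); "gripper_force": force on a finger pad.
Only numpy, scipy, OpenCV 4.12 (cv2) and the standard library are available. Lean on these libraries where they do the work, as an engineer would, in place of code of your own. Each camera call takes 0.05 s, during which the arm holds its last target. There are 200 camera calls.

### The job

Take the black knob, pull the sprung red hook down and draw it in under the brass bar of the egg carrier until you feel the bar meet the hook, then let the spring lift the carrier gently, under your hand, all the way to the top and leave it hanging there. The paint on the eggs is tacky: do not touch the carrier with the gripper, do not shove or tip it as the hook meets it, and leave the jar, the mug and the brush alone.

Things in the scene. Friction and masses are not known exactly. Their poses are not given: they have to be found in the camera images.
- stand: Fixed spring stand with two upright steel posts, 350 mm high, 70 mm apart; origin on the table midway between the posts. Its -x axis is the direction in which the boom points, roughly towards the robot. Steel foot 130 mm wide, reaching 35 mm in front (-x) of the posts.
- lift (a joint): How far the boom, with knob and hook, has been pulled straight down, in m: 0 = fully up (home), 0.12 = lower stop. A spring drives it up, with about 10 N at the top and 12.5 N at the bottom, so it flies up when let go; nothing latches it.
- boom: Horizontal aluminium boom, 16 mm square, axis 276 mm high when home; origin on its axis, 130 mm behind (stand +x of) the knob axis. Besides going down it slides in and out along the stand's x axis (about 0.6 N friction): the knob axis can stand 130 to 280 mm in front of the posts (stand -x). It cannot move or turn sideways.
- slot (a point): Middle of the slot under the boom in which the red hook is clamped, 55 mm behind the knob axis, 28 mm below knob. The hook's upright shank (8 mm round) is clamped up to 40 mm to either side of it along the boom: unmeasured, different each time. Hook mouth opens towards the robot: upturned tip 20 mm from shank (axes), gap 12 mm. Below knob: tip top 78, inner floor 93, underside 101 mm.
- knob (a point): Point at the foot of the knob, on its axis, on top of the orange flange (68 mm diameter, 6 mm thick). The black upright knob is 26 mm in diameter and stands 40 mm up from this point; it can be gripped from above, and the fingertips can bear on the flange. 290 mm above the table when home.
- carrier: Loose wooden egg carrier, board 140 mm (x) by 156 mm (y) by 12 mm, with six painted eggs in two rows fixed on it, egg tops at 62 mm; mass 0.48 to 0.75 kg. Origin under the centre of the board, z up. It stands free on the table in front of the stand under the boom, its y axis roughly across the boom. A sideways push of about 3 to 4 N at the bar tips or slides it.
- bar (a point): Middle of the carrier's rigid brass bail bar: 7 mm round bar along the carrier's y, 140 mm long, its axis 115 mm above the underside, over the centre of the board between two uprights. The hook passes under it, moving towards the robot (stand -x), above the eggs.
- jar: Amber jar with brass lid, 72 mm diameter, 110 mm high; origin under its centre. Leave alone.
- mug: Blue mug, 76 mm diameter, 90 mm high; origin under its centre. Leave alone.
- brush: Paint brush lying on the table, 170 mm long; origin under its middle. Leave alone.
Things that resemble listed ones, but are neither listed nor needed, are in the scene too. Several things look just like the carrier: the one meant starts farthest from the robot's base.

How it is judged:
On the way, in this order (a step that is already met when the one before it is completed fails the run):
1. the hook is pulled down (value of joint lift above 0.095 m), for 0.2 s.
2. the carrier hangs on the rising hook, clear of the table, with the boom still held down from the top (height (world z) of carrier above 0.008 m and value of joint lift between 0.02 and 0.085 m and contact force between boom and carrier above 2 N), for 0.15 s.
At the end, for the whole second after the job is handed in: The boom is back at the top (lift within 10 mm of home) and released, and the carrier hangs from the hook alone, level within 0.25 rad, its underside more than 60 mm above the table, moving slower than 80 mm/s (value of joint lift below 0.01 m and height (world z) of carrier above 0.06 m and contact force between boom and carrier above 2 N and angle between carrier's own z axis and vertical below 0.25 rad and linear speed of carrier below 0.08 m/s); the robot touches nothing.
It fails at once if the carrier is shoved or tipped by the hook before it is lifted (boom down: moved more than 6 mm or tilted more than 0.06 rad; standing: moved more than 7 mm), or ever tipped more than 0.3 rad ((height (world z) of carrier below 0.003 m and distance of carrier from where it was at the start of the episode above 0.007 m) or angle between carrier's own z axis and vertical above 0.3 rad or (value of joint lift above 0.09 m and (distance of carrier from where it was at the start of the episode above 0.006 m or angle between carrier's own z axis and vertical above 0.06 rad))).
It fails at once if the hook or boom bears on the carrier with more than 15 N (contact force between boom and carrier above 15 N).
It fails at once if the gripper or the arm touches the carrier (contact force between any of the fingers, the arm and carrier above 0.3 N).
It fails at once if the carrier is flung up or dropped (faster than 0.35 m/s) (linear speed of carrier above 0.35 m/s).
It fails at once if the jar, mug or brush is moved more than 20 mm (distance of any of jar, mug, brush from where it was at the start of the episode above 0.02 m).
It also fails if it takes over 70 s, if anything falls off the work surface, if the arm or the gripper's body presses on something with over 40 N, if the wrist force passes 120 N, or if a joint passes its speed limit or range.

## Working session

There is one attempt and no reset: what is moved stays moved. The work goes in short steps, Python scripts to look and compute and a tool call to move; the robot and the scene stay as the last step left them, time stands still between calls to the robot, and variables do not carry over. Pictures are saved under pics/ and viewed, at most 10 in all, crops included, and the job is handed in when it is done.

Besides the shell and the picture viewer there is one more tool, called after "Call:" by a JSON object that holds its "method" and its "body". move_arm: Moves the arm, as the interface text tells. Its arguments: {"type":"object","properties":{"plan":{"type":"array"},"force":{"type":"number"}},"required":["plan"]}

```bash
mkdir -p pics; cat > h.py <<'E'
import numpy as np, cv2
from workcell import readout, capture, ticket, nets, bot
def ray(c,at):
    K=np.array(c["K"]);d=np.array(c["distortion"]);V=np.array(c["view"])
    p=cv2.undistortPoints(np.array([[[at[1],at[0]]]],float),K,d)[0,0]
    R=V[:3,:3];o=-R.T@V[:3,3];v=R.T@np.array([p[0],p[1],1]);return o,v/np.linalg.norm(v)
def atz(c,at,z):
    o,v=ray(c,at);return o+v*(z-o[2])/v[2]
def tri(rs):
    A=sum(np.eye(3)-np.outer(v,v) for o,v in rs);b=sum((np.eye(3)-np.outer(v,v))@o for o,v in rs)
    x=np.linalg.solve(A,b);return x,[float(np.linalg.norm(np.cross(x-o,v))) for o,v in rs]
def proj(c,P):
    V=np.array(c["view"]);r,_=cv2.Rodrigues(V[:3,:3])
    return cv2.projectPoints(np.array(P,float).reshape(-1,1,3),r,V[:3,3],np.array(c["K"]),np.array(c["distortion"]))[0].reshape(-1,2)
E
python3 - <<'E'
from h import *
np.set_printoptions(precision=4,suppress=True)
s=readout.get_state();print(s["clock"],s["tcp_pos"],s["orientation"],s["contact_force"],bot.tips_ahead)
for n in("scene","top","wrist"):
    c=capture(n);cv2.imwrite(f"pics/{n}0.png",c["pixels"])
    print(n,"cam",ray(c,[240,320]))
    for l,z in(("knob",.29),("bar",.115),("slot",.262),("stand",0),("boom",.276),("carrier",0),("jar",0),("mug",0),("brush",0)):
        for r in nets.place_of(n,l)[:4]:print(l,np.round(r["confidence"],2),np.round(r["at"],1),atz(c,r["at"],z))
E
```

```text
0.0 [ 0.1499 -0.6323  0.4036] [-3.1185 -0.3648  0.0005] [-0.0672  0.1404 -0.7593] 0.1734
scene cam (array([1.0587, 0.2061, 0.9395]), array([-0.5056, -0.2674, -0.8203]))
knob 0.56 [167.3 284.8] [ 0.5421 -0.135   0.29  ]
bar 0.57 [236.4 283.7] [ 0.5751 -0.1346  0.115 ]
bar 0.56 [260.7 462. ] [0.4721 0.2162 0.115 ]
bar 0.36 [195.2 269.4] [ 0.4912 -0.2171  0.115 ]
slot 0.75 [196.1 267.5] [ 0.5957 -0.1437  0.262 ]
stand 0.97 [320.8 235.5] [ 0.7441 -0.1685  0.    ]
stand 0.51 [193.4 268.6] [ 0.4078 -0.2809  0.    ]
boom 0.77 [217.5 244.7] [ 0.6639 -0.1479  0.276 ]
carrier 0.92 [291.7 450.5] [0.479  0.2187 0.    ]
carrier 0.87 [266.2 286.2] [ 0.5778 -0.137   0.    ]
mug 0.59 [211.4 252.1] [ 0.4755 -0.2887  0.    ]
brush 0.89 [287.6 364.3] [0.5515 0.0443 0.    ]
top cam (array([ 0.4794, -0.0131,  1.1944]), array([ 0.0811, -0.0342, -0.9961]))
knob 0.73 [248.3 372. ] [ 0.5398 -0.1315  0.29  ]
bar 0.93 [281.3 186.1] [0.483  0.2136 0.115 ]
bar 0.6 [235.7 361.4] [ 0.5766 -0.1331  0.115 ]
slot 0.58 [218.9 371.9] [ 0.5929 -0.1351  0.262 ]
stand 0.6 [164.5 371.5] [ 0.7481 -0.1689  0.    ]
boom 0.94 [172.9 383.2] [ 0.6715 -0.1532  0.276 ]
carrier 0.94 [286.1 197.6] [0.4732 0.2125 0.    ]
carrier 0.92 [243.3 356. ] [ 0.5699 -0.1339  0.    ]
jar 0.6 [228.6 435.1] [ 0.6045 -0.3115  0.    ]
mug 0.64 [289.6 423.8] [ 0.4686 -0.2845  0.    ]
brush 0.65 [251.2 278. ] [0.5509 0.0384 0.    ]
brush 0.29 [230.6 435.9] [ 0.6    -0.3132  0.    ]
wrist cam (array([ 0.2289, -0.613 ,  0.3721]), array([-0.3111, -0.0798, -0.947 ]))
```

View pics/scene0.png

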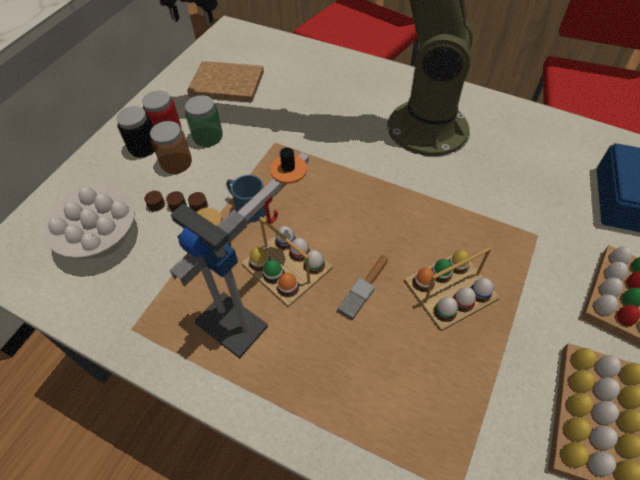

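View pics/top0.png

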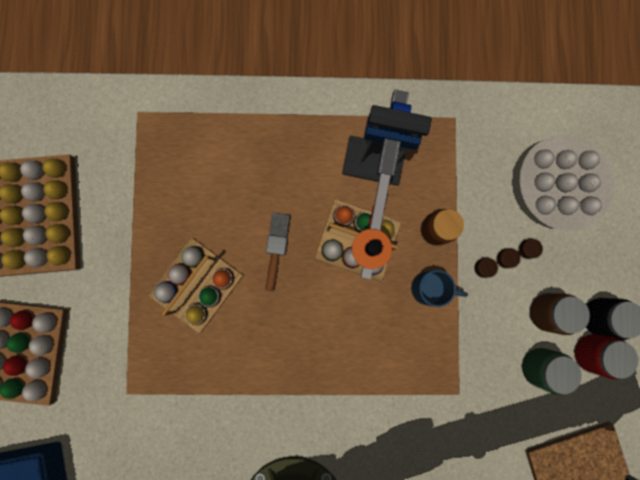

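The two views agree on the target carrier: at about (0.572, -0.135), its bar partly under the boom, scene px (283,237). The look-alike at px (450,290) is nearer the base. The red hook shows near scene px (270,213). Next I'll locate the hook along the boom.

```bash
python3 - <<'E'
from h import *
np.set_printoptions(precision=4,suppress=True)
c=capture("scene");im=c["pixels"]
k=np.array([.541,-.133]);st=np.array([.746,-.1687]);u=(st-k)/np.linalg.norm(st-k);print("u",u,np.linalg.norm(st-k),np.arctan2(u[1],u[0]))
hsv=cv2.cvtColor(im,cv2.COLOR_BGR2HSV);m=((hsv[...,0]<6)|(hsv[...,0]>174))&(hsv[...,1]>140)&(hsv[...,2]>60)
m[:180]=0;m[240:]=0;m[:,:240]=0;m[:,310:]=0
# intersect pixel rays with vertical plane of boom -> (s along u from knob, z)
n=np.array([-u[1],u[0],0]);k3=np.array([*k,.29])
for r in range(180,240):
    cs=np.where(m[r])[0]
    if len(cs):
        out=[]
        for cc in(cs[0]-.5,cs[-1]+.5):
            o,v=ray(c,[r,cc]);p=o+v*(n@(k3-o))/(n@v);out+=[(p-k3)@np.r_[u,0],p[2]]
        print(r,cs[0],cs[-1],np.array(out))
b=np.array([.576,-.134]);print("bar s,lat",(b-k)@u,(b-k)@n[:2])
x0,y0=215,135
cv2.imwrite("pics/crop1.png",cv2.resize(im[y0:y0+150,x0:x0+200],None,fx=4,fy=4,interpolation=cv2.INTER_CUBIC))
t=capture("top")
for n_,cc in(("scene",c),("top",t)):
  for r in nets.cut_out(n_,"bar"):
    ys,xs=np.where(r["region"]);print(n_,r["confidence"],r["at"],len(ys),xs.min(),xs.max(),ys.min(),ys.max())
E
```

```text
u [ 0.9852 -0.1716] 0.2080852950114447 -0.1724172544713105
196 271 271 [0.0494 0.2569 0.0469 0.2545]
197 270 271 [0.0523 0.2569 0.0473 0.252 ]
198 269 271 [0.0551 0.2568 0.0477 0.2495]
199 268 271 [0.058  0.2568 0.048  0.247 ]
200 267 271 [0.0608 0.2567 0.0484 0.2445]
201 266 270 [0.0636 0.2567 0.0513 0.2445]
202 266 269 [0.064  0.2542 0.0542 0.2445]
203 266 268 [0.0644 0.2518 0.0571 0.2444]
204 266 267 [0.0649 0.2493 0.06   0.2444]
205 265 267 [0.0677 0.2493 0.0604 0.2419]
206 265 267 [0.0681 0.2468 0.0608 0.2394]
207 265 267 [0.0685 0.2443 0.0612 0.2369]
208 265 267 [0.069  0.2418 0.0616 0.2343]
209 265 267 [0.0694 0.2393 0.062  0.2318]
210 266 268 [0.0674 0.2343 0.06   0.2267]
211 266 276 [0.0678 0.2318 0.0398 0.2028]
212 266 276 [0.0682 0.2292 0.0402 0.2001]
213 266 276 [0.0687 0.2267 0.0405 0.1974]
214 266 276 [0.0691 0.2241 0.0409 0.1946]
215 266 276 [0.0695 0.2215 0.0413 0.1919]
216 267 276 [0.0675 0.2163 0.0417 0.1891]
217 267 276 [0.0679 0.2137 0.0421 0.1864]
218 268 275 [0.0659 0.2084 0.0452 0.1864]
219 268 275 [0.0663 0.2058 0.0456 0.1836]
220 268 274 [0.0667 0.2031 0.0486 0.1837]
221 268 273 [0.0672 0.2004 0.0517 0.1838]
222 269 272 [0.0651 0.195  0.0547 0.1838]
bar s,lat 0.03465261684927516 0.005019576226866722
scene 0.96 [288.5, 454.5] 4366 404 498 247 331
scene 0.73 [266.1, 284.5] 3992 242 331 218 305
top 0.95 [234.7, 346.6] 2923 315 399 200 281
top 0.85 [285.9, 194.3] 4673 149 240 239 331
```

View pics/crop1.png

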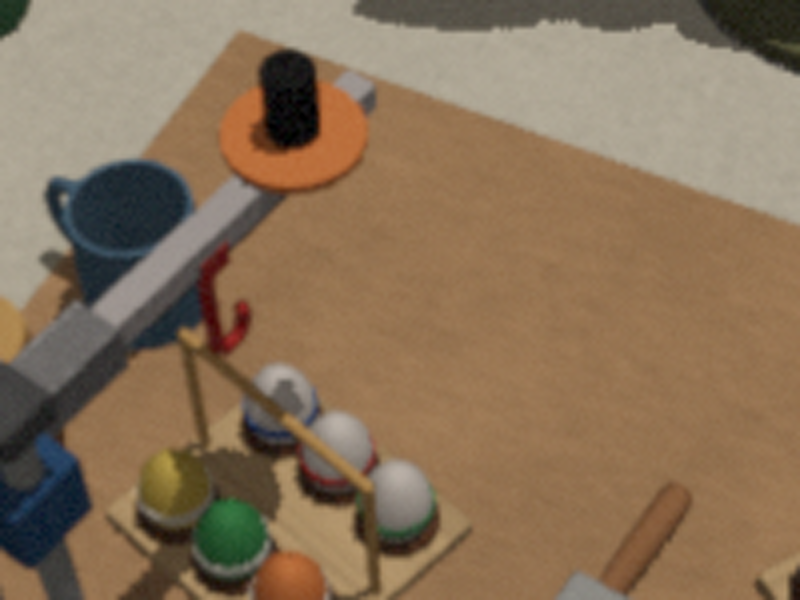

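The hook shank sits about 65 mm behind the knob axis, with the tip at about 45 mm and the bar at about 35 mm. So the hook has to slide back before it goes down. Setting out above the knob now.

Call:
{"method": "move_arm", "body": {"plan": [[[0.66,-0.53,-0.2],[0,0,0],85],[[0.66,-0.53,-0.2],[0,0,0],85],[[0.66,-0.53,-0.2],[0,0,0],85],[[0.66,-0.53,-0.2],[0,0,0],85],[[0.66,-0.53,-0.2],[0,0,0],85]]}}

```text
clock: 2.33
tcp_pos: [0.2807, -0.4642, 0.4553]
orientation: [3.12, 0.365, 0.0]
contact_force: [-0.1, -0.1, 0.1]
width: 0.995
gripper_force: 0.0
```

Call:
{"method": "move_arm", "body": {"plan": [[[0.66,-0.53,-0.2],[0,0,0],85],[[0.66,-0.53,-0.2],[0,0,0],85],[[0.66,-0.53,-0.2],[0,0,0],85],[[0.66,-0.53,-0.2],[0,0,0],85],[[0.66,-0.53,-0.2],[0,0,0],85]]}}

```text
clock: 2.95
tcp_pos: [0.4105, -0.2972, 0.5053]
orientation: [3.12, 0.365, 0.0]
contact_force: [0.1, -1.2, 0.4]
width: 1.0
gripper_force: 0.0
```

Call:
{"method": "move_arm", "body": {"plan": [[[0,0,0],[0,0,-1],85],[[0,0,0],[0,0,-1],85],[[0,0,0],[0,0,-1],85],[[0,0,0],[0,0,-1],85],[[0,0,0],[0,0,-1],85]]}}

```text
clock: 3.58
tcp_pos: [0.4099, -0.2984, 0.5049]
orientation: [2.804, 1.416, -0.0]
contact_force: [0.5, 0.5, 0.8]
width: 0.996
gripper_force: 0.0
```

Call:
{"method": "move_arm", "body": {"plan": [[[0,0,0],[0,0,-1],85],[[0,0,0],[0,0,-1],85],[[0,0,0],[0,0,-1],85],[[0,0,0],[0,0,-0.35],85],[[0,0,0],[0,0,0],85]]}}

```text
clock: 4.2
tcp_pos: [0.4099, -0.2984, 0.5048]
orientation: [2.405, 2.021, -0.0]
contact_force: [-0.3, 0.3, 0.1]
width: 0.996
gripper_force: 0.0
```

```bash
cat >> h.py <<'E'
from scipy.spatial.transform import Rotation as Ro
def rel(target):
    s=readout.get_state();R=Ro.from_rotvec(s["orientation"]).as_matrix();return R.T@(np.array(target)-s["tcp_pos"])/.05
def ua(s): # world axes along boom u in tool units
    R=Ro.from_rotvec(s["orientation"]).as_matrix();return R
E
python3 - <<'E'
from h import *
np.set_printoptions(precision=4,suppress=True)
s=readout.get_state();print(s["clock"],s["tcp_pos"],"\n",ua(s),s["joint_pos"])
print("rel",rel([.541,-.133,.53]))
c=capture("wrist");cv2.imwrite("pics/w1.png",c["pixels"])
print("cam",ray(c,[240,320]))
for l,z in(("knob",.29),("bar",.115),("slot",.262)):
    for r in nets.place_of("wrist",l)[:3]:print(l,r["confidence"],r["at"],atz(c,r["at"],z))
c=capture("scene")
A,B=[atz(c,p,.115) for p in([219.5,261.2],[257.5,307.5])];print(A,B,np.linalg.norm(A-B))
k=np.array([.541,-.133]);u=np.array([.9852,-.1716]);n=np.array([.1716,.9852])
for p in(A,B):print((p[:2]-k)@u,(p[:2]-k)@n)
E
```

```text
4.2 [ 0.4099 -0.2984  0.5048] 
 [[ 0.1718  0.9851  0.0001]
 [ 0.9851 -0.1718 -0.0002]
 [-0.0002  0.0001 -1.    ]] [ 0.9632 -0.0007 -0.3839  1.622  -0.0001  1.52    0.4066]
rel [ 3.7092  2.0154 -0.5039]
cam (array([ 0.4237, -0.2176,  0.4722]), array([-0.0489, -0.316 , -0.9475]))
bar 0.39 [3.3, 613.1] [ 0.6684 -0.1813  0.115 ]
[ 0.5574 -0.1992  0.115 ] [ 0.5999 -0.0663  0.115 ] 0.1395569488234386
0.027472348268123344 -0.062396794925443415
0.04657426435724112 0.07585130235457364
```

Call:
{"method": "move_arm", "body": {"plan": [[[0.74,0.4,-0.1],[0,0,0],85],[[0.74,0.4,-0.1],[0,0,0],85],[[0.74,0.4,-0.1],[0,0,0],85],[[0.74,0.4,-0.1],[0,0,0],85],[[0.74,0.4,-0.1],[0,0,0],85]]}}

```text
clock: 5.08
tcp_pos: [0.5408, -0.1323, 0.53]
orientation: [2.405, 2.021, 0.0]
contact_force: [0.4, -1.1, 0.9]
width: 0.993
gripper_force: 0.0
```

```bash
python3 - <<'E'
from h import *
np.set_printoptions(precision=4,suppress=True)
s=readout.get_state();print(s["clock"],s["tcp_pos"])
c=capture("wrist");cv2.imwrite("pics/w2.png",c["pixels"])
print("cam",ray(c,[240,320]), proj(c,[[.541,-.133,.29],[.541,-.133,.33]]))
for l,z in(("knob",.29),("bar",.115),("slot",.262)):
    for r in nets.place_of("wrist",l)[:3]:print(l,r["confidence"],r["at"],atz(c,r["at"],z))
E
```

```text
5.075 [ 0.5408 -0.1323  0.53  ]
cam (array([ 0.5546, -0.0515,  0.4973]), array([-0.0488, -0.316 , -0.9475])) [[318.5206 262.6283]
 [318.7593 296.3827]]
knob 0.76 [258.7, 316.4] [ 0.5403 -0.1306  0.29  ]
bar 0.88 [186.5, 353.1] [ 0.5737 -0.1331  0.115 ]
slot 0.89 [241.4, 403.4] [ 0.5909 -0.1394  0.262 ]
```

View pics/w2.png

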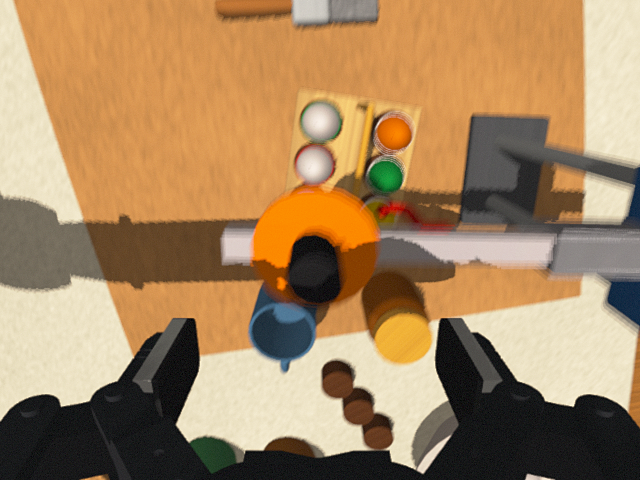

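The knob shows centred between the fingers at about px (316,259), and the bar runs from (367,100) to (360,185). The red hook shows at cols 380–450, rows 205–230. I'll go down and close, measuring the hook from this picture at the same time.

```bash
python3 - <<'E'
from h import *
np.set_printoptions(precision=4,suppress=True)
c=capture("wrist");im=c["pixels"]
k=np.array([.5405,-.132]);u=np.array([.9852,-.1716]);n=np.array([.1716,.9852])
hsv=cv2.cvtColor(im,cv2.COLOR_BGR2HSV);m=((hsv[...,0]<5)|(hsv[...,0]>172))&(hsv[...,1]>150)&(hsv[...,2]>50)
m[:195]=0;m[240:]=0;m[:,:375]=0;m[:,470:]=0
k3=np.array([*k,.29]);n3=np.r_[n,0]
def pl(at):
    o,v=ray(c,at);p=o+v*(n3@(k3-o))/(n3@v);return np.array([(p-k3)[:2]@u,p[2]])
for r in range(195,240,2):
    cs=np.where(m[r])[0]
    if len(cs):print(r,cs[0],cs[-1],pl([r,cs[0]-.5]),pl([r,cs[-1]+.5]))
for px in([100,367],[140,364],[180,360]):
    p=atz(c,px,.115);print("bar",(p[:2]-k)@u,(p[:2]-k)@n)
y,x=170,350;cv2.imwrite("pics/w2c.png",cv2.resize(im[y:y+80,x:x+110],None,fx=7,fy=7,interpolation=cv2.INTER_CUBIC))
E
```

```text
207 388 397 [0.0548 0.1746] [0.0627 0.1745]
209 379 405 [0.0468 0.181 ] [0.0678 0.1807]
211 376 409 [0.0436 0.1871] [0.0697 0.1868]
213 375 410 [0.0421 0.193 ] [0.0692 0.1926]
215 375 413 [0.0414 0.1987] [0.0702 0.1983]
217 376 414 [0.0414 0.2042] [0.0698 0.2038]
219 377 416 [0.0414 0.2095] [0.07   0.2091]
221 380 417 [0.0429 0.2146] [0.0696 0.2143]
223 407 419 [0.0608 0.2193] [0.0698 0.2192]
225 408 421 [0.0605 0.2241] [0.0701 0.224 ]
227 410 441 [0.0609 0.2288] [0.0825 0.2286]
229 411 443 [0.0606 0.2333] [0.0826 0.2331]
231 415 445 [0.0623 0.2377] [0.0827 0.2375]
233 417 448 [0.0627 0.2419] [0.0834 0.2418]
235 419 449 [0.063  0.2461] [0.0828 0.2459]
bar 0.04234881055731427 0.08055836267284869
bar 0.04086030568098609 0.04631518826787617
bar 0.03842712967883941 0.010321496122659908
```

View pics/w2c.png

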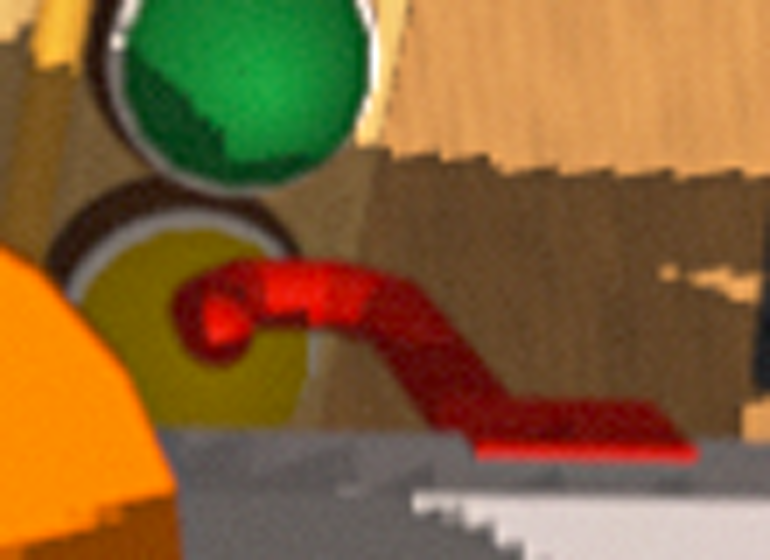

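Call:
{"method": "move_arm", "body": {"plan": [[[0,0,0.3],[0,0,0],85],[[0,0,0.3],[0,0,0],85],[[0,0,0.3],[0,0,0],85],[[0,0,0.3],[0,0,0],85],[[0,0,0],[0,0,0],60]], "force": 40}}

```text
clock: 5.95
tcp_pos: [0.5397, -0.1335, 0.468]
orientation: [-2.402, -2.021, 0.003]
contact_force: [-0.1, 0.6, 0.4]
width: 0.812
gripper_force: 0.0
```

The hook shows clearly: shank axis 65.5 mm and tip axis 45.5 mm behind the knob. The bar crosses at about 37 mm. I'll close on the knob.

Call:
{"method": "move_arm", "body": {"plan": [[[0,0,0],[0,0,0],15],[[0,0,0],[0,0,0],15],[[0,0,0],[0,0,0],15],[[0,0,0],[0,0,0],15],[[0,0,0],[0,0,0],15]], "force": 60}}

```text
clock: 6.58
tcp_pos: [0.5403, -0.1333, 0.4704]
orientation: [2.403, 2.022, 0.001]
contact_force: [-0.6, 0.9, 3.3]
width: 0.289
gripper_force: 58.9
```

Call:
{"method": "move_arm", "body": {"plan": [[[0,0.08,0],[0,0,0],15],[[0,0.08,0],[0,0,0],15],[[0,0.08,0],[0,0,0],15],[[0,0.08,0],[0,0,0],15],[[0,0,0],[0,0,0],15]]}}

```text
clock: 7.2
tcp_pos: [0.5566, -0.1364, 0.4702]
orientation: [2.403, 2.021, 0.002]
contact_force: [1.1, -0.2, 5.4]
width: 0.29
gripper_force: 59.1
```

Call:
{"method": "move_arm", "body": {"plan": [[[0,0,0.1],[0,0,0],15],[[0,0,0.1],[0,0,0],15],[[0,0,0.1],[0,0,0],15],[[0,0,0.1],[0,0,0],15],[[0,0,0],[0,0,0],15]]}}

```text
clock: 7.82
tcp_pos: [0.5566, -0.1363, 0.4514]
orientation: [2.402, 2.02, 0.003]
contact_force: [-0.4, -0.6, 9.8]
width: 0.288
gripper_force: 59.6
```

```bash
python3 - <<'E'
from h import *
np.set_printoptions(precision=4,suppress=True)
s=readout.get_state();print(s["clock"],s["tcp_pos"],s["contact_force"])
for n_ in("scene","top"):
    c=capture(n_)
    if n_=="scene":cv2.imwrite("pics/s3.png",c["pixels"])
    for l,z in(("knob",.27),("bar",.115),("slot",.242),("carrier",0)):
        for r in nets.place_of(n_,l)[:3]:print(n_,l,r["confidence"],r["at"],atz(c,r["at"],z))
im=cv2.imread("pics/s3.png");cv2.imwrite("pics/s3c.png",cv2.resize(im[135:285,195:395],None,fx=4,fy=4,interpolation=cv2.INTER_CUBIC))
E
```

```text
7.825 [ 0.5566 -0.1363  0.4514] [-0.352  -0.6205  9.7871]
scene knob 0.57 [180.4, 280.1] [ 0.5586 -0.1375  0.27  ]
scene knob 0.35 [322.5, 233.8] [ 0.8381 -0.0617  0.27  ]
scene bar 0.81 [261.7, 460.1] [0.4761 0.2134 0.115 ]
scene bar 0.78 [237.9, 280.6] [ 0.5813 -0.1386  0.115 ]
scene slot 0.59 [206.8, 264.3] [ 0.6068 -0.1465  0.242 ]
scene carrier 0.93 [265.3, 283.9] [ 0.578  -0.1428  0.    ]
scene carrier 0.71 [292.0, 449.5] [0.4807 0.2169 0.    ]
top knob 0.8 [237.5, 372.6] [ 0.5597 -0.1352  0.27  ]
top bar 0.89 [234.7, 364.0] [ 0.5787 -0.1384  0.115 ]
top bar 0.7 [240.8, 354.9] [ 0.5662 -0.1201  0.115 ]
top bar 0.59 [285.9, 184.9] [0.474  0.2157 0.115 ]
top carrier 0.83 [285.8, 195.2] [0.4738 0.2177 0.    ]
top carrier 0.8 [240.7, 355.9] [ 0.5757 -0.1337  0.    ]
```

View pics/s3c.png

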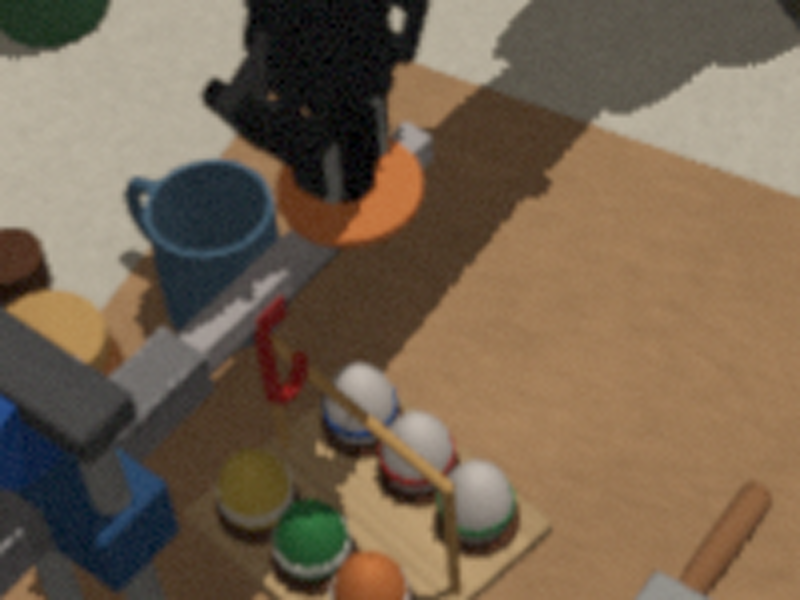

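The grip holds and the hook stands well behind the bar: its tip is near crop px (300,360), and it has 17 mm or more of clearance by measurement. Pulling down.

Call:
{"method": "move_arm", "body": {"plan": [[[0,0,0.12],[0,0,0],15],[[0,0,0.12],[0,0,0],15],[[0,0,0.12],[0,0,0],15],[[0,0,0.12],[0,0,0],15],[[0,0,0.12],[0,0,0],15]]}}

```text
clock: 8.95
tcp_pos: [0.5569, -0.1363, 0.4219]
orientation: [2.401, 2.019, 0.004]
contact_force: [0.1, 0.2, 12.1]
width: 0.286
gripper_force: 59.7
```

Call:
{"method": "move_arm", "body": {"plan": [[[0,0,0.12],[0,0,0],15],[[0,0,0.12],[0,0,0],15],[[0,0,0.12],[0,0,0],15],[[0,0,0.12],[0,0,0],15],[[0,0,0.12],[0,0,0],15]]}}

```text
clock: 9.57
tcp_pos: [0.557, -0.1363, 0.392]
orientation: [2.401, 2.019, 0.004]
contact_force: [-0.6, -0.6, 11.4]
width: 0.287
gripper_force: 59.7
```

Call:
{"method": "move_arm", "body": {"plan": [[[0,0,0.12],[0,0,0],15],[[0,0,0.12],[0,0,0],15],[[0,0,0.12],[0,0,0],15],[[0,0,0.12],[0,0,0],15],[[0,0,0.06],[0,0,0],15]]}}

```text
clock: 10.2
tcp_pos: [0.5572, -0.1363, 0.365]
orientation: [2.401, 2.019, 0.004]
contact_force: [-1.2, -0.7, 12.4]
width: 0.289
gripper_force: 59.9
```

```bash
cat > look.py <<'E'
from h import *
import sys
np.set_printoptions(precision=4,suppress=True)
t=sys.argv[1]
s=readout.get_state();p=s["tcp_pos"];print(s["clock"],p,s["contact_force"],s["ft_torque"],"lift~",.4703-p[2])
u=np.array([.9852,-.1716]);n=np.array([.1716,.9852]);k=p[:2]
c=capture("scene");im=c["pixels"]
hsv=cv2.cvtColor(im,cv2.COLOR_BGR2HSV);m=((hsv[...,0]<6)|(hsv[...,0]>174))&(hsv[...,1]>140)&(hsv[...,2]>50)
q=proj(c,[[*(k+.055*u),p[2]-.18-.075]])[0].astype(int);print("hook px",q)
k3=np.array([*k,0]);n3=np.r_[n,0]
for r in range(q[1]-22,q[1]+16,2):
    cs=[x for x in range(q[0]-14,q[0]+15) if m[r,x]]
    if cs:
        out=[]
        for cc in(cs[0]-.5,cs[-1]+.5):
            o,v=ray(c,[r,cc]);P=o+v*(n3@(k3-o))/(n3@v);out+=[(P-k3)@np.r_[u,0],P[2]]
        print(r,cs[0],cs[-1],np.array(out))
for l,z in(("bar",.115),("carrier",0)):
    for r in nets.place_of("scene",l)[:3]:print(l,r["confidence"],r["at"],atz(c,r["at"],z))
x,y=q[0]-50,q[1]-42
cv2.imwrite(f"pics/{t}.png",cv2.resize(im[y:y+75,x:x+100],None,fx=8,fy=8,interpolation=cv2.INTER_CUBIC));print("crop",x,y)
E
python3 look.py s4
```

```text
10.2 [ 0.5572 -0.1363  0.365 ] [-1.2215 -0.7017 12.4135] [-0.0438 -0.0884  0.0313] lift~ 0.10531656864665928
hook px [270 248]
238 269 270 [0.0554 0.1492 0.0501 0.1431]
240 267 270 [0.0615 0.1494 0.051  0.1372]
242 265 268 [0.0676 0.1496 0.0573 0.1374]
244 265 267 [0.0686 0.1438 0.0609 0.1346]
246 264 266 [0.0722 0.141  0.0645 0.1318]
248 265 274 [0.0707 0.1321 0.0439 0.0997]
250 265 275 [0.0717 0.1261 0.042  0.09  ]
252 265 275 [0.0727 0.1201 0.043  0.0835]
254 266 274 [0.0712 0.1108 0.0468 0.0805]
256 266 273 [0.0722 0.1046 0.0505 0.0775]
258 267 271 [0.0706 0.0951 0.0571 0.078 ]
bar 0.92 [261.6, 460.3] [0.4757 0.2137 0.115 ]
bar 0.79 [236.7, 282.5] [ 0.5769 -0.1365  0.115 ]
bar 0.25 [238.4, 267.2] [ 0.5945 -0.163   0.115 ]
carrier 0.96 [269.7, 289.3] [ 0.5829 -0.1262  0.    ]
carrier 0.88 [290.7, 451.8] [ 0.4754  0.2205 -0.    ]
crop 220 206
```

View pics/s4.png

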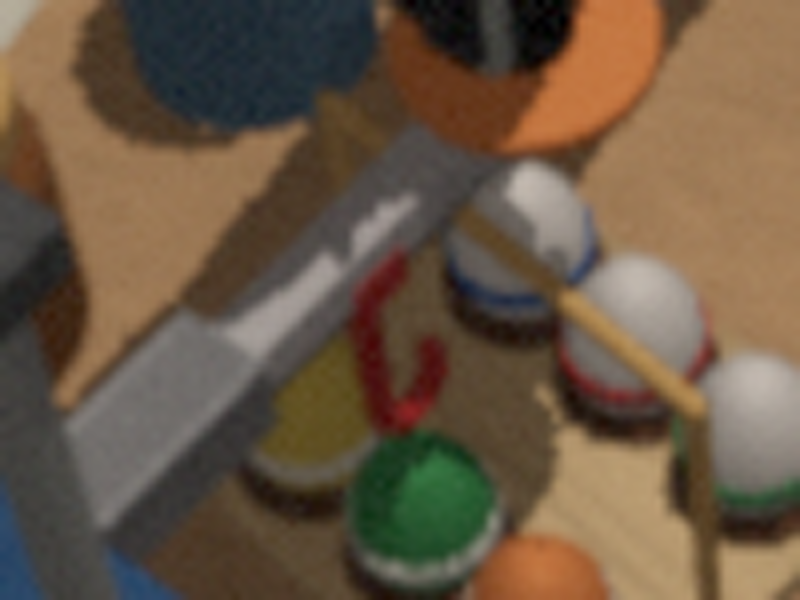

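The hook is down behind the bar: tip near crop px (435,350), bar from (465,215) to (700,405). I'll go a little deeper, then draw in.

Call:
{"method": "move_arm", "body": {"plan": [[[0,0,0.05],[0,0,0],15],[[0,0,0.05],[0,0,0],15],[[0,0,0.03],[0,0,0],15],[[0,-0.08,0],[0,0,0],15],[[0,-0.08,0],[0,0,0],15]]}}

```text
clock: 10.98
tcp_pos: [0.5494, -0.135, 0.3587]
orientation: [2.401, 2.019, 0.005]
contact_force: [-0.5, -0.7, 11.5]
width: 0.285
gripper_force: 59.8
```

Call:
{"method": "move_arm", "body": {"plan": [[[0,-0.08,0],[0,0,0],15],[[0,-0.08,0],[0,0,0],15],[[0,-0.08,0],[0,0,0],15],[[0,-0.08,0],[0,0,0],15],[[0,0,0],[0,0,0],15]]}}

```text
clock: 11.6
tcp_pos: [0.5335, -0.132, 0.3587]
orientation: [2.401, 2.019, 0.005]
contact_force: [-1.0, 0.8, 12.5]
width: 0.288
gripper_force: 59.9
```

```bash
python3 look.py s5; python3 - <<'E'
from h import *
f=[]
for i in range(6):
    capture("top");s=readout.get_state();f.append(s["contact_force"])
print(np.mean(f,0),np.std(f,0))
E
```

```text
11.6 [ 0.5335 -0.132   0.3587] [-1.0188  0.8317 12.4537] [ 0.0309 -0.1344 -0.019 ] lift~ 0.11155083041722508
hook px [278 242]
232 277 278 [0.0556 0.1428 0.05   0.1366]
234 275 277 [0.0619 0.1431 0.0537 0.1337]
236 273 276 [0.0682 0.1433 0.0573 0.1308]
238 273 275 [0.0691 0.1374 0.0609 0.1279]
240 272 275 [0.0727 0.1345 0.0618 0.1218]
242 273 275 [0.0709 0.1254 0.0627 0.1157]
244 273 282 [0.0719 0.1193 0.0436 0.0857]
246 273 283 [0.0728 0.1131 0.0415 0.0756]
248 274 282 [0.071  0.1036 0.0453 0.0725]
250 274 281 [0.072  0.0973 0.0491 0.0694]
252 274 291 [0.0729 0.0909 0.0191 0.0248]
254 292 292 [0.0199 0.0175 0.0166 0.0135]
bar 0.79 [262.8, 461.9] [0.477  0.2175 0.115 ]
bar 0.72 [239.2, 284.3] [ 0.5808 -0.1301  0.115 ]
carrier 0.77 [289.5, 451.4] [0.4729 0.2187 0.    ]
carrier 0.47 [237.5, 282.6] [ 0.5116 -0.1829 -0.    ]
crop 228 200
[-0.74404645  0.11438588 12.74452745] [0.20591482 0.47247992 0.44661394]
```

View pics/s5.png

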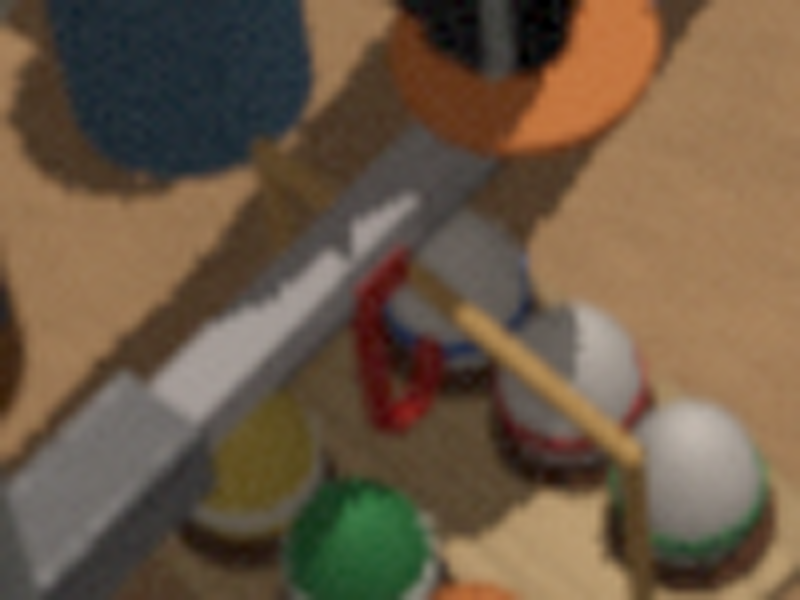

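The hook tip (crop px 435,350) is still behind the bar at about (420,270), with roughly 11 mm to go. I'll close in and then feel for contact in small steps.

Call:
{"method": "move_arm", "body": {"plan": [[[0,-0.05,0],[0,0,0],15],[[0,-0.05,0],[0,0,0],15],[[0,-0.05,0],[0,0,0],15],[[0,-0.03,0],[0,0,0],15],[[0,0,0],[0,0,0],15]]}}

```text
clock: 12.68
tcp_pos: [0.5248, -0.1304, 0.3587]
orientation: [2.4, 2.02, 0.005]
contact_force: [-0.5, 0.6, 12.6]
width: 0.287
gripper_force: 59.9
```

Call:
{"method": "move_arm", "body": {"plan": [[[0,-0.02,0],[0,0,0],15],[[0,0,0],[0,0,0],15],[[0,-0.02,0],[0,0,0],15],[[0,0,0],[0,0,0],15],[[0,0,0],[0,0,0],15]]}}

```text
clock: 13.3
tcp_pos: [0.523, -0.13, 0.3587]
orientation: [2.4, 2.02, 0.005]
contact_force: [0.0, -0.3, 11.7]
width: 0.289
gripper_force: 59.9
```

```bash
cat > f.py <<'E'
from h import *
np.set_printoptions(precision=4,suppress=True)
u=np.array([.9852,-.1716]);f=[];q=[];cr=[]
for i in range(8):
    c=capture("scene");s=readout.get_state();f.append(s["contact_force"]);q.append(s["ft_torque"])
    cr+=[[*(atz(c,r["at"],.115)[:2])] for r in nets.place_of("scene","bar")[:3] if r["at"][1]<350]
print(s["clock"],s["tcp_pos"],"F",np.mean(f,0),"Fu",np.mean(f,0)[:2]@u,"T",np.mean(q,0),"bar",np.median(cr,0),"s",(np.array([.5572,-.1363])-s["tcp_pos"][:2])@u)
E
python3 f.py; python3 look.py s6
```

```text
14.05 [ 0.523  -0.13    0.3587] F [ 0.0299  0.3697 12.2975] Fu -0.03401234981673544 T [ 0.0798 -0.2466  0.0153] bar [ 0.5782 -0.1378] s 0.03481957999777282
14.1 [ 0.5229 -0.13    0.3587] [-0.1293 -0.0646 11.9437] [ 0.0499 -0.2248  0.0118] lift~ 0.11159578660478126
hook px [281 239]
229 280 281 [0.0568 0.1426 0.0512 0.1363]
231 278 280 [0.0632 0.1429 0.0548 0.1334]
233 277 279 [0.0668 0.14   0.0585 0.1306]
235 276 278 [0.0704 0.1371 0.0621 0.1277]
237 276 278 [0.0713 0.1311 0.063  0.1215]
239 276 278 [0.0722 0.1251 0.0638 0.1153]
241 276 278 [0.0731 0.119  0.0647 0.1091]
243 277 285 [0.0712 0.1095 0.0451 0.0786]
245 277 285 [0.0721 0.1032 0.0459 0.072 ]
247 278 285 [0.0702 0.0935 0.0467 0.0652]
249 278 282 [0.0711 0.087  0.0565 0.0694]
251 290 290 [0.0359 0.0364 0.0328 0.0325]
253 291 292 [0.0335 0.0253 0.0271 0.0174]
bar 0.73 [262.1, 461.9] [0.4754 0.217  0.115 ]
bar 0.59 [237.1, 281.9] [ 0.5783 -0.1371  0.115 ]
bar 0.39 [266.2, 286.0] [ 0.6368 -0.0954  0.115 ]
carrier 0.69 [292.9, 451.8] [0.4807 0.2222 0.    ]
carrier 0.58 [267.4, 289.0] [ 0.5778 -0.1297  0.    ]
crop 231 197
```

View pics/s6.png

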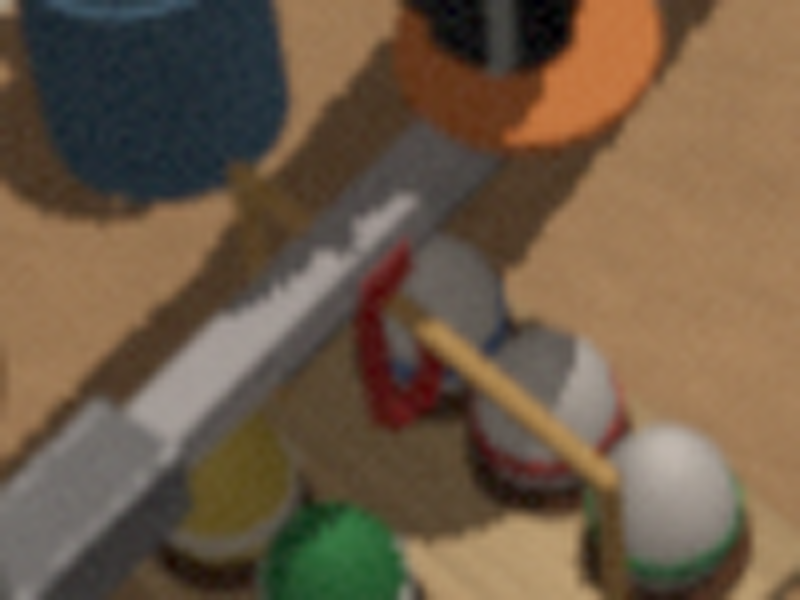

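The bar now lies over the mouth, between shank and tip (crop px 395,305). Feeling on.

Call:
{"method": "move_arm", "body": {"plan": [[[0,-0.02,0],[0,0,0],15],[[0,0,0],[0,0,0],15],[[0,0,0],[0,0,0],15],[[0,0,0],[0,0,0],15],[[0,0,0],[0,0,0],15]]}}

```text
clock: 14.88
tcp_pos: [0.522, -0.1298, 0.3587]
orientation: [2.4, 2.02, 0.005]
contact_force: [0.4, 1.3, 12.5]
width: 0.286
gripper_force: 59.9
```

```bash
python3 f.py
```

```text
15.625 [ 0.522  -0.1298  0.3587] F [ 0.0977  0.6141 12.3494] Fu -0.009086867431762985 T [ 0.0806 -0.2492  0.0004] bar [ 0.577  -0.1347] s 0.03580433448760152
```

Call:
{"method": "move_arm", "body": {"plan": [[[0,-0.02,0],[0,0,0],15],[[0,0,0],[0,0,0],15],[[0,0,0],[0,0,0],15],[[0,0,0],[0,0,0],15],[[0,0,0],[0,0,0],15]]}}

```text
clock: 16.3
tcp_pos: [0.521, -0.1297, 0.3588]
orientation: [2.4, 2.02, 0.005]
contact_force: [-0.3, 0.2, 13.3]
width: 0.287
gripper_force: 59.9
```

```bash
python3 f.py
```

```text
17.05 [ 0.521  -0.1297  0.3587] F [-0.0995  0.4167 12.7118] Fu -0.1695008299402106 T [ 0.0986 -0.2372  0.0093] bar [ 0.5802 -0.1353] s 0.03680239413451865
```

Call:
{"method": "move_arm", "body": {"plan": [[[0,-0.02,0],[0,0,0],15],[[0,0,0],[0,0,0],15],[[0,0,0],[0,0,0],15],[[0,0,0],[0,0,0],15],[[0,0,0],[0,0,0],15]]}}

```text
clock: 17.73
tcp_pos: [0.52, -0.1295, 0.3587]
orientation: [2.4, 2.02, 0.005]
contact_force: [0.6, 1.2, 12.8]
width: 0.285
gripper_force: 59.9
```

```bash
python3 f.py
```

```text
18.475 [ 0.52   -0.1295  0.3587] F [-0.0742  0.3321 12.4426] Fu -0.13004826679411208 T [ 0.0751 -0.2417  0.0062] bar [ 0.5792 -0.135 ] s 0.03779272465143945
```

Call:
{"method": "move_arm", "body": {"plan": [[[0,-0.02,0],[0,0,0],15],[[0,0,0],[0,0,0],15],[[0,0,0],[0,0,0],15],[[0,0,0],[0,0,0],15],[[0,0,0],[0,0,0],15]]}}

```text
clock: 19.15
tcp_pos: [0.519, -0.1293, 0.3587]
orientation: [2.4, 2.02, 0.005]
contact_force: [-0.2, 1.1, 13.0]
width: 0.287
gripper_force: 59.9
```

```bash
python3 f.py
```

```text
19.9 [ 0.5191 -0.1293  0.3587] F [ 0.4114  0.6548 12.3192] Fu 0.2929569122464353 T [ 0.082  -0.2747  0.0156] bar [ 0.5796 -0.1354] s 0.03878313597854084
```

Call:
{"method": "move_arm", "body": {"plan": [[[0,-0.016,0],[0,0,0],15],[[0,0,0],[0,0,0],15],[[0,0,0],[0,0,0],15],[[0,0,0],[0,0,0],15],[[0,0,0],[0,0,0],15]]}}

```text
clock: 20.58
tcp_pos: [0.5183, -0.1292, 0.3587]
orientation: [2.4, 2.02, 0.005]
contact_force: [0.2, 0.9, 11.9]
width: 0.287
gripper_force: 59.9
```

```bash
python3 f.py
```

```text
21.325 [ 0.5183 -0.1292  0.3587] F [-0.0408  0.3131 12.2567] Fu -0.0939040773570776 T [ 0.091  -0.287   0.0014] bar [ 0.5774 -0.1374] s 0.039596643303783034
```

Call:
{"method": "move_arm", "body": {"plan": [[[0,-0.02,0],[0,0,0],15],[[0,0,0],[0,0,0],15],[[0,0,0],[0,0,0],15],[[0,0,0],[0,0,0],15],[[0,0,0],[0,0,0],15]]}}

```text
clock: 22.0
tcp_pos: [0.5173, -0.129, 0.3587]
orientation: [2.4, 2.02, 0.005]
contact_force: [-0.3, 0.5, 13.1]
width: 0.285
gripper_force: 59.9
```

```bash
python3 f.py
```

```text
22.75 [ 0.5173 -0.129   0.3587] F [-0.0783  0.6328 12.5509] Fu -0.18572980121515106 T [ 0.1135 -0.2665  0.0098] bar [ 0.5756 -0.1365] s 0.040595205731352446
```

```bash
python3 look.py s7 | head -14
```

```text
22.8 [ 0.5173 -0.1289  0.3587] [-0.7333 -0.6262 12.9133] [ 0.0534 -0.3145 -0.034 ] lift~ 0.11158219346537812
hook px [283 237]
227 282 283 [0.0563 0.1425 0.0506 0.1362]
229 280 283 [0.0627 0.1428 0.0513 0.1301]
231 279 281 [0.0663 0.1399 0.0578 0.1304]
233 278 280 [0.0699 0.1371 0.0615 0.1275]
235 278 280 [0.0707 0.131  0.0623 0.1214]
237 278 280 [0.0716 0.1249 0.0631 0.1152]
239 278 280 [0.0725 0.1188 0.064  0.1089]
241 278 280 [0.0733 0.1126 0.0648 0.1026]
243 278 286 [0.0742 0.1064 0.0479 0.0753]
245 278 286 [0.0751 0.1    0.0487 0.0686]
247 279 284 [0.0731 0.0902 0.0555 0.0691]
251 290 290 [0.0418 0.0366 0.0386 0.0327]
```

View pics/s7.png

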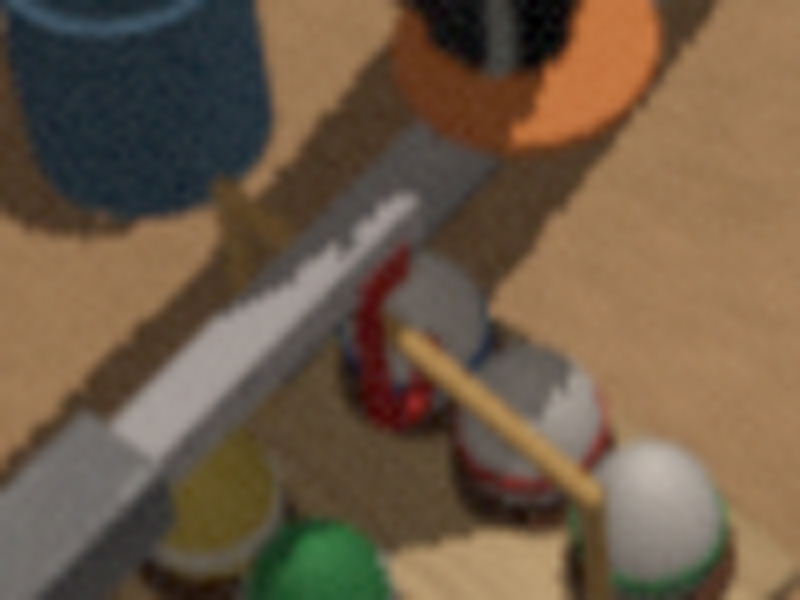

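The bar end at crop px (395,320) lies right against the shank's edge (385,320), with the tip (430,380) on its far side. Contact is near, so two more small steps.

Call:
{"method": "move_arm", "body": {"plan": [[[0,-0.02,0],[0,0,0],15],[[0,0,0],[0,0,0],15],[[0,0,0],[0,0,0],15],[[0,0,0],[0,0,0],15],[[0,0,0],[0,0,0],15]]}}

```text
clock: 23.58
tcp_pos: [0.5163, -0.1288, 0.3587]
orientation: [2.4, 2.02, 0.005]
contact_force: [-0.1, 0.7, 12.3]
width: 0.288
gripper_force: 59.9
```

```bash
python3 f.py
```

```text
24.325 [ 0.5163 -0.1288  0.3587] F [ 0.0968  0.442  12.3056] Fu 0.019483973411997868 T [ 0.1008 -0.2665  0.003 ] bar [ 0.5775 -0.1362] s 0.041583743033605534
```

Call:
{"method": "move_arm", "body": {"plan": [[[0,-0.012,0],[0,0,0],15],[[0,0,0],[0,0,0],15],[[0,0,0],[0,0,0],15],[[0,0,0],[0,0,0],15],[[0,0,0],[0,0,0],15]]}}

```text
clock: 25.0
tcp_pos: [0.5157, -0.1287, 0.3587]
orientation: [2.4, 2.02, 0.006]
contact_force: [-0.1, 0.5, 12.0]
width: 0.287
gripper_force: 59.9
```

```bash
python3 f.py
```

```text
25.75 [ 0.5157 -0.1287  0.3587] F [ 0.128   0.6727 11.7409] Fu 0.0107187197211326 T [ 0.0983 -0.2915  0.0257] bar [ 0.5783 -0.1361] s 0.04215994383455828
```

Call:
{"method": "move_arm", "body": {"plan": [[[0,-0.016,0],[0,0,0],15],[[0,0,0],[0,0,0],15],[[0,0,0],[0,0,0],15],[[0,0,0],[0,0,0],15],[[0,0,0],[0,0,0],15]]}}

```text
clock: 26.42
tcp_pos: [0.5149, -0.1285, 0.3587]
orientation: [2.4, 2.02, 0.006]
contact_force: [-1.1, 0.5, 12.3]
width: 0.29
gripper_force: 59.9
```

```bash
python3 f.py
```

```text
27.175 [ 0.5149 -0.1285  0.3587] F [-0.1011  0.5549 12.3523] Fu -0.19485566386237507 T [ 0.118  -0.28    0.0102] bar [ 0.5775 -0.1371] s 0.04297505353408925
```

Call:
{"method": "move_arm", "body": {"plan": [[[0,-0.016,0],[0,0,0],15],[[0,0,0],[0,0,0],15],[[0,0,0],[0,0,0],15],[[0,0,0],[0,0,0],15],[[0,0,0],[0,0,0],15]]}}

```text
clock: 27.85
tcp_pos: [0.5142, -0.1284, 0.3587]
orientation: [2.4, 2.02, 0.006]
contact_force: [0.1, 0.7, 10.9]
width: 0.292
gripper_force: 59.9
```

```bash
python3 f.py
```

```text
28.6 [ 0.5142 -0.1284  0.3587] F [ 0.0583  0.7103 11.9002] Fu -0.06449132445143105 T [ 0.1129 -0.3028  0.0296] bar [ 0.5777 -0.1368] s 0.04375465098717508
```

```bash
python3 - <<'E'
from h import *
np.set_printoptions(precision=4,suppress=True)
c=capture("wrist");im=c["pixels"];s=readout.get_state();p=s["tcp_pos"]
u=np.array([.9852,-.1716]);n=np.array([.1716,.9852]);k=p[:2]
P=lambda sv,l,z:[*(k+sv*u+l*n),z]
q=proj(c,[P(.0655,0,.115),P(.0455,0,.1),P(.0655,0,.08),P(.0655-.008,0,.115),P(.0655,.07,.115)]);print(q)
hsv=cv2.cvtColor(im,cv2.COLOR_BGR2HSV).astype(int);h,S,v=hsv[...,0],hsv[...,1],hsv[...,2]
red=((h<5)|(h>172))&(S>150)&(v>40);br=(h>=17)&(h<30)&(S>120)&(v>60)
x0,y0=int(q[:,0].min())-25,max(0,int(q[:,1].min())-40);x1,y1=int(q[:,0].max())+35,min(480,int(q[:,1].max())+30)
print(x0,y0)
for r in range(y0,y1,4):print(r,"".join("R" if red[r,x] else "b" if br[r,x] else "o" if S[r,x]>150 and 6<=h[r,x]<15 else "g" if 35<h[r,x]<90 and S[r,x]>100 else "." for x in range(x0,x1,2)))
E
```

```text
[[436.6503 258.6764]
 [394.8994 249.2957]
 [421.2351 238.2185]
 [421.991  258.722 ]
 [448.8355 125.316 ]]
369 85
85 ............b..................b.b.........b.............
89 ......bb....bb..............bbbb..b.....b....bb.bb.......
93 .............b...............bbbb.bb..........b.bb.....b.
97 bb.bbbbbbbb................bb....b......b.....b..b..b....
101 .bbbbbbbbbbbbbbbbbbbbbb...........b.....b...........b....
105 ..bbbbbbbb..bb..bbbbbbbb.bbbbbbbbbb......b....b.....b..b.
109 ggoobbbbbb.bbb.bbbbbbbbbbbbbbb.bbbbbbbbbbbbbbb....b.....b
113 ...ggobbbbbbb.bbbbbbbbbbbbbbbbbbbbbbbbbbbbbbbbbbbbbbbbbbb
117 .....ggob..bb.bbbbbbbbbbbbbbbbbbbbbbbbbbbbbbbbbbbbbbbbbbb
121 .......go.bb..bbbbbbbbbbbbbbbbbbbbbbbbbbbbbbbbbbbboo.bbbb
125 ........gbbb...bbbbbbbbbbbbbbbbbbbbbbb.ooobbbbbbb........
129 .........gbb..bb.bbbbbbbbbbbbbbb.b...oooo.bbbbbbboooooooo
133 .........g..bbbbbbbbb.bbbbb.bbb.b...oooo.bbbbbbb.ooooo.o.
137 .........g....bbbbbbbbbbbbb.bbbb.ooo.o...bbbbbbb..o..o.oo
141 .........g..bbbbbbb.bbbbbbbbbbb.o.ooo...bbbbbbb..........
145 .........g..bbbbbbbb.bbbbbbbbb.o.......obbbbbbb..........
[... 1470 characters left out ...]
ggggggggggggggbo..
245 b.oo..bbbbbbRRRRRRo.bbbb....bbbbbbbRRogggggggggggg.......
249 bbbboobbbbbbb.oRo.bbbb.o.oobbbbbbboRRRRR.o.bbbbb.bbb.....
253 bbbbbboobbbbbbb.bbb.o.o.ooobbbbbb.RRRRRRR..o..bbbbb......
257 bbbbbbbboo.bbb.bb..ooooo.bbbbbbbboRRRRRRRRR..o.bbbbo.....
261 bbbbbbbbb.obbbbbb.oo.o.b..bbbbbbbbbRRRRRRRRRo..bbbb......
265 bbbbbbbbbbb..bbb.ooooo...bbbbbbbbbbboRRRRRRRRRRRRRRRRRRRR
269 b...ooobbbbbo.b.........b.b.bbbbbbbbb.RRRRRRRRRRRRRRRRRRR
273 ooooooooooo.oo.............................RRRRRRRRRRRRRR
277 .oooo.o.ooooooo..........................................
281 .oo..ooooo.oooo..........................................
285 oooooo.oo.o.o..o.........................................
```

The wrist picture, read as numbers, shows the bar at cols 420–434, inside the mouth. The shank's edge is at col 437 and the tip at about 398, so roughly 1.5 mm remains before contact.

Call:
{"method": "move_arm", "body": {"plan": [[[0,-0.02,0],[0,0,0],15],[[0,0,0],[0,0,0],15],[[0,0,0],[0,0,0],15],[[0,0,0],[0,0,0],15],[[0,0,0],[0,0,0],15]]}}

```text
clock: 29.32
tcp_pos: [0.5136, -0.1283, 0.3588]
orientation: [2.399, 2.019, 0.007]
contact_force: [2.1, 0.7, 11.7]
width: 0.283
gripper_force: 59.7
```

```bash
python3 f.py
```

```text
30.075 [ 0.5136 -0.1283  0.3588] F [ 2.0823  0.0155 11.0469] Fu 2.048791619269266 T [ 0.0515 -0.6162 -0.0142] bar [ 0.5797 -0.1358] s 0.044364657743315494
```

Call:
{"method": "move_arm", "body": {"plan": [[[0,-0.014,0],[0,0,0],15],[[0,0,0],[0,0,0],15],[[0,0,0],[0,0,0],15],[[0,0,0],[0,0,0],15],[[0,0,0],[0,0,0],15]]}}

```text
clock: 30.75
tcp_pos: [0.5131, -0.1282, 0.3589]
orientation: [2.399, 2.019, 0.008]
contact_force: [3.1, 0.2, 11.1]
width: 0.286
gripper_force: 59.7
```

```bash
python3 f.py
```

```text
31.5 [ 0.5131 -0.1282  0.3589] F [ 3.297   0.0615 11.2392] Fu 3.237619658849954 T [ 0.049  -0.7362 -0.0069] bar [ 0.5806 -0.1336] s 0.0448411784021227
```

Contact felt clearly (about 2 N, then 3 N). I'll ease back a millimetre, then let it rise slowly under the hand.

Call:
{"method": "move_arm", "body": {"plan": [[[0,0.02,0],[0,0,0],15],[[0,0.006,-0.02],[0,0,0],15],[[0,0,-0.06],[0,0,0],15],[[0,0,-0.06],[0,0,0],15],[[0,0,-0.06],[0,0,0],15]]}}

```text
clock: 32.17
tcp_pos: [0.5139, -0.1284, 0.3687]
orientation: [2.4, 2.02, 0.006]
contact_force: [1.5, -0.1, 10.9]
width: 0.289
gripper_force: 59.7
```

Call:
{"method": "move_arm", "body": {"plan": [[[0,0,-0.06],[0,0,0],15],[[0,0,-0.06],[0,0,0],15],[[0,0,-0.06],[0,0,0],15],[[0,0,-0.04],[0,0,0],15],[[0,0,-0.04],[0,0,0],15]]}}

```text
clock: 32.8
tcp_pos: [0.5138, -0.1283, 0.3817]
orientation: [2.4, 2.02, 0.006]
contact_force: [1.1, 0.7, 10.2]
width: 0.284
gripper_force: 59.7
```

```bash
python3 f.py
```

```text
33.55 [ 0.5138 -0.1283  0.3819] F [ 0.6083  0.6672 12.2773] Fu 0.484767750968516 T [ 0.0723 -0.3571 -0.0155] bar [ 0.5794 -0.1324] s 0.04412524935341994
```

Call:
{"method": "move_arm", "body": {"plan": [[[0,0,-0.03],[0,0,0],15],[[0,0,-0.03],[0,0,0],15],[[0,0,-0.03],[0,0,0],15],[[0,0,-0.03],[0,0,0],15],[[0,0,-0.03],[0,0,0],15]]}}

```text
clock: 34.22
tcp_pos: [0.513, -0.1283, 0.3875]
orientation: [2.402, 2.022, 0.003]
contact_force: [1.8, 0.5, 5.0]
width: 0.288
gripper_force: 59.1
```

Call:
{"method": "move_arm", "body": {"plan": [[[0,0,-0.04],[0,0,0],15],[[0,0,-0.04],[0,0,0],15],[[0,0,-0.04],[0,0,0],15],[[0,0,-0.04],[0,0,0],15],[[0,0,-0.04],[0,0,0],15]]}}

```text
clock: 34.85
tcp_pos: [0.5122, -0.1283, 0.3968]
orientation: [-2.404, -2.023, -0.0]
contact_force: [1.4, 1.6, 5.1]
width: 0.282
gripper_force: 59.1
```

```bash
python3 f.py; python3 - <<'E'
from h import *
c=capture("scene")
for r in nets.place_of("scene","bar")[:3]:print(r["at"],r["confidence"],atz(c,r["at"],.13))
E
```

```text
35.6 [ 0.5122 -0.1283  0.397 ] F [0.7087 2.1741 5.6329] Fu 0.32516316456429867 T [ 0.3105 -0.6555  0.0462] bar [ 0.5641 -0.1391] s 0.045738273207009884
[260.4, 462.3] 0.82 [0.4818677  0.21631277 0.13      ]
[232.4, 287.5] 0.77 [ 0.57175643 -0.12623904  0.13      ]
```

The carrier's weight is on the hook (force dropped from 12 N to 5.5 N). Rising on.

Call:
{"method": "move_arm", "body": {"plan": [[[0,0,-0.05],[0,0,0],15],[[0,0,-0.07],[0,0,0],15],[[0,0,-0.07],[0,0,0],15],[[0,0,-0.07],[0,0,0],15],[[0,0,-0.07],[0,0,0],15]]}}

```text
clock: 36.38
tcp_pos: [0.5121, -0.1283, 0.4134]
orientation: [-2.404, -2.022, 0.0]
contact_force: [-0.1, 2.8, 4.4]
width: 0.289
gripper_force: 59.2
```

Call:
{"method": "move_arm", "body": {"plan": [[[0,0,-0.07],[0,0,0],15],[[0,0,-0.07],[0,0,0],15],[[0,0,-0.07],[0,0,0],15],[[0,0,-0.07],[0,0,0],15],[[0,0,-0.07],[0,0,0],15]]}}

```text
clock: 37.0
tcp_pos: [0.5121, -0.1284, 0.4309]
orientation: [-2.404, -2.022, 0.0]
contact_force: [-0.1, 3.7, 4.0]
width: 0.289
gripper_force: 59.1
```

Call:
{"method": "move_arm", "body": {"plan": [[[0,0,-0.07],[0,0,0],15],[[0,0,-0.07],[0,0,0],15],[[0,0,-0.07],[0,0,0],15],[[0,0,-0.07],[0,0,0],15],[[0,0,-0.06],[0,0,0],15]]}}

```text
clock: 37.62
tcp_pos: [0.5121, -0.1285, 0.4479]
orientation: [2.404, 2.022, 0.0]
contact_force: [-0.3, 3.0, 3.4]
width: 0.286
gripper_force: 59.0
```

Call:
{"method": "move_arm", "body": {"plan": [[[0,0,-0.06],[0,0,0],15],[[0,0,-0.06],[0,0,0],15],[[0,0,-0.05],[0,0,0],15],[[0,0,-0.04],[0,0,0],15],[[0,0,-0.03],[0,0,0],15]]}}

```text
clock: 38.25
tcp_pos: [0.5121, -0.1285, 0.4598]
orientation: [2.404, 2.022, -0.0]
contact_force: [0.4, 3.0, 2.8]
width: 0.288
gripper_force: 59.0
```

Call:
{"method": "move_arm", "body": {"plan": [[[0,0,-0.04],[0,0,0],15],[[0,0,-0.04],[0,0,0],15],[[0,0,-0.04],[0,0,0],15],[[0,0,-0.03],[0,0,0],15],[[0,0,-0.02],[0,0,0],15]]}}

```text
clock: 38.88
tcp_pos: [0.5121, -0.1285, 0.4683]
orientation: [2.404, 2.022, -0.0]
contact_force: [-0.3, 3.9, 3.3]
width: 0.288
gripper_force: 59.0
```

Call:
{"method": "move_arm", "body": {"plan": [[[0,0,-0.02],[0,0,0],15],[[0,0,-0.02],[0,0,0],15],[[0,0,0],[0,0,0],15],[[0,0,0],[0,0,0],15],[[0,0,0],[0,0,0],15]]}}

```text
clock: 39.5
tcp_pos: [0.5121, -0.1285, 0.47]
orientation: [-2.404, -2.022, 0.0]
contact_force: [1.9, 3.8, 1.3]
width: 0.286
gripper_force: 58.9
```

```bash
python3 f.py
```

```text
40.25 [ 0.5121 -0.1285  0.4701] F [1.1802 3.3784 0.1664] Fu 0.5830373614736797 T [ 0.6677 -0.4904  0.0809] bar [ 0.5172 -0.1749] s 0.045786665635659266
```

At the top with the vertical load about zero. I'll ease the small side force and open.

Call:
{"method": "move_arm", "body": {"plan": [[[0.01,0,-0.005],[0,0,0],15],[[0,0,0],[0,0,0],15],[[0,0,0],[0,0,0],15],[[0,0,0],[0,0,0],15],[[0,0,0],[0,0,0],15]], "force": 25}}

```text
clock: 40.92
tcp_pos: [0.5121, -0.1282, 0.4703]
orientation: [-2.404, -2.022, 0.001]
contact_force: [0.8, 2.0, -1.8]
width: 0.284
gripper_force: 58.6
```

Call:
{"method": "move_arm", "body": {"plan": [[[0,0,0],[0,0,0],28],[[0,0,0],[0,0,0],32],[[0,0,0],[0,0,0],40],[[0,0,0],[0,0,0],55],[[0,0,0],[0,0,0],70]]}}

```text
clock: 41.55
tcp_pos: [0.5122, -0.1281, 0.4705]
orientation: [2.404, 2.022, -0.0]
contact_force: [0.2, -0.5, -0.7]
width: 0.819
gripper_force: 0.0
```

Call:
{"method": "move_arm", "body": {"plan": [[[0,0,-0.1],[0,0,0],80],[[0,0,-0.2],[0,0,0],80],[[0,0,-0.4],[0,0,0],80],[[0,0,-0.4],[0,0,0],80],[[0,0,-0.4],[0,0,0],80]]}}

```text
clock: 42.18
tcp_pos: [0.5122, -0.1279, 0.547]
orientation: [2.403, 2.022, 0.001]
contact_force: [0.2, 0.5, -0.0]
width: 0.933
gripper_force: 0.0
```

```bash
cat > e.py <<'E'
from h import *
np.set_printoptions(precision=4,suppress=True)
s=readout.get_state();print(s["clock"],s["tcp_pos"],s["contact_force"])
for i in range(3):
  for n in("scene","top"):
    c=capture(n)
    for l,z in(("knob",.29),("bar",.2),("carrier",.086)):
        for r in nets.place_of(n,l)[:2]:print(n,l,round(r["confidence"],2),r["at"],atz(c,r["at"],z)[:2])
E
python3 e.py
```

```text
42.175 [ 0.5122 -0.1279  0.547 ] [ 0.2191  0.4703 -0.0323]
scene knob 0.7 [157.2, 296.5] [ 0.5104 -0.1278]
scene bar 0.66 [211.9, 279.1] [ 0.5781 -0.1355]
scene bar 0.65 [261.3, 463.8] [0.5324 0.2184]
scene carrier 0.82 [291.5, 448.7] [0.5332 0.2141]
scene carrier 0.59 [244.1, 283.7] [ 0.5757 -0.1369]
top knob 0.89 [261.6, 370.2] [ 0.5174 -0.1284]
top bar 0.83 [283.9, 183.3] [0.478  0.2007]
top bar 0.56 [234.4, 362.5] [ 0.5714 -0.1257]
top carrier 0.9 [286.0, 200.3] [0.4739 0.1908]
top carrier 0.65 [251.1, 276.5] [0.546  0.0377]
scene knob 0.63 [159.7, 297.8] [ 0.515  -0.1226]
scene bar 0.92 [211.3, 279.4] [ 0.5766 -0.1357]
scene bar 0.68 [265.1, 462.2] [0.5415 0.2182]
scene carrier 0.67 [292.2, 453.2] [0.5308 0.2227]
scene carrier 0.62 [243.8, 283.5] [ 0.5752 -0.1377]
top knob 0.71 [262.9, 369.9] [ 0.5152 -0.1279]
top bar 0.96 [283.7, 185.1] [0.4784 0.1974]
top bar 0.94 [232.3, 367.6] [ 0.5754 -0.1352]
top carrier 0.79 [240.2, 363.1] [ 0.5699 -0.1399]
top carrier 0.59 [287.6, 197.3] [0.4706 0.1968]
scene knob 0.68 [158.1, 297.0] [ 0.5121 -0.1259]
scene bar 0.74 [262.1, 460.3] [0.5368 0.2132]
scene bar 0.69 [211.5, 278.8] [ 0.5775 -0.1365]
scene carrier 0.72 [247.9, 283.6] [ 0.5843 -0.1324]
scene carrier 0.63 [286.0, 451.2] [0.519  0.2147]
top knob 0.58 [263.8, 371.4] [ 0.5137 -0.1305]
top bar 0.62 [240.5, 360.2] [ 0.56   -0.1215]
top bar 0.61 [233.1, 368.0] [ 0.5739 -0.1359]
top carrier 0.58 [286.4, 198.2] [0.473 0.195]
top carrier 0.56 [239.5, 361.7] [ 0.5714 -0.137 ]
```

The carrier hangs with its bar at about z 0.2, consistent in both views, and the knob is home. I'll let any swing die out, then hand in.

Call:
{"method": "move_arm", "body": {"plan": [[[0,0,-0.4],[0,0,0],80],[[0,0,0],[0,0,0],80],[[0,0,0],[0,0,0],80],[[0,0,0],[0,0,0],80],[[0,0,0],[0,0,0],80]]}}

```text
clock: 44.0
tcp_pos: [0.5122, -0.128, 0.5649]
orientation: [-2.404, -2.022, 0.001]
contact_force: [-0.4, -0.8, 0.3]
width: 0.937
gripper_force: 0.0
```

```bash
python3 - <<'E'
from h import *
prev=None
for i in range(60):
    im=capture("scene")["pixels"][180:310,230:340].astype(float)
    if prev is not None and i%10==0: print(round(np.abs(im-prev).mean(),2),end=" ")
    prev=im
print(readout.get_state()["clock"]);print(ticket.hand_in())
E
```

```text
2.21 2.22 2.24 2.19 Traceback (most recent call last):
  File "<stdin>", line 4, in <module>
ValueError: 200 camera calls are used up
```

```bash
python3 -c "
from workcell import ticket,readout
print(readout.get_state()['clock']);print(ticket.hand_in())"
```

```text
46.15
the job is handed in; nothing more can be done
None
```

I handed the job in at 46 s: the last pictures showed the egg carrier hanging from the hook with the boom back at the top and the gripper clear; the judge's verdict was not reported back.

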